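# Put the bolt gauge back in its slide-lid case

### The job

Put the bolt length gauge away in its blue case. Lift the bolt that stands in the lid's way and stand it upright on a clear piece of the table, press the lid's orange release tab down while sliding the lid fully open, lay the gauge gently into its nest behind the divider, flat with its two posts up, and slide the lid fully shut until the tab snaps back up. Do not knock any bolt over and leave everything else where it is.

Things in the scene. Friction and masses are not known exactly. Their poses are not given: they have to be found in the camera images.
- gauge: bolt length gauge, grey metal block 28 x 50 x 22 mm, 0.10 to 0.16 kg: a 10 mm thick base with a post 12 mm high and 8 mm thick across each end. Origin: centre of its underside; y = the long (50 mm) axis, z up through the posts. Starts lying posts up in one channel of the sorting tray, long axis along the channel
- sorting_tray: grey open tray, fixed, 150 x 132 x 30 mm outside, origin centre of its underside, x along its three channels (each 144 long, 40 wide, centred at y = -43, 0 and +43 mm), floor top and walls 3 mm thick: floor at 3 mm, wall tops at 32 mm, dividers at 26 mm. A channel leaves no finger room beside the gauge's 28 mm width, only at its ends
- gauge_case: blue case, fixed, 150 x 117 x 43 mm, origin centre of its underside. x along its rails (rear = +x): the lid slides out over the front end, towards -x, where it sticks out up to 147 mm from the origin, underside 33 mm above the table. The rail lips over the lid's edges are at |y| = 46 to 54 mm, z 38.5 to 43 mm, leaving 92 mm between them
- case_lid (a joint): travel of the grey lid, m: 0 shut and latched, 0.072 fully open (slides along the case's -x). It drags with 2 N and stays where it is left
- case_tab (a joint): travel of the orange release tab straight down, m: 0 up, 0.0065 its stop. Spring: 2.4 N to start, 6.3 N at the stop. Its lugs leave the notches in the rails at 0.003, so press it 0.004 to 0.006 before sliding; while the lid is open the rails keep it down at 0.003; with the lid shut it snaps up to 0
- tab_top (a point): centre of the top of the orange tab's pad, level with the lid's top (37 mm above the table with the tab up); moves with tab and lid; axes as the case. The pad is 31 mm along x and 50 wide and ends 1.5 mm behind the lid's push rib
- lid_rib (a point): centre of the top of the push rib across the lid in front of the tab: 7 mm along x, 46 mm wide, 7 mm high (top at 44 mm); 23.5 mm behind the case's origin when shut, 21.5 mm in front of the pad's centre. Pushing its rear face with the fingertip that presses the tab opens the lid; pushing its front face towards +x shuts it, the lid in front of it being flat at 37 mm
- nest (a point): centre of the nest's floor, 4 mm above the table, 42 mm behind the case's origin, axes as the case. The gauge goes here, long axis along x, between a divider (top at 26 mm) and the rear wall (37 mm) 58 mm apart, no finger room at its ends. Sideways four corner ribs, 36 mm apart, 8 mm high, leave the middle 35 mm open for fingers (32 mm beside the gauge to the rail lips). Lid bares it from 0.060 on
- bolt_a: hex bolt standing upright on its head, head 19 mm across and 10 mm high, shank 10 mm across, 47 mm tall, 0.04 kg; origin centre of its foot. Of bolt_a and bolt_b one, which may be either, stands in the lid's way in front of the case, the other somewhere on the table, out of the way
- bolt_b: as bolt_a, with washers 28 mm across above the head (7 to 9 mm high)
- bolt_c: standing bolt with washers 28 mm across, 47 mm tall, a bystander on the table
- tray_bolt_1: lying hex bolt 48 x 22 x 17 mm, loose in a channel of the tray; bystander
- tray_bolt_2: lying hex bolt 28 x 48 x 17 mm in the tray; bystander
- tray_bolt_3: lying hex bolt 47 x 32 x 17 mm in the tray; bystander
- parts_drawers: grey drawer cabinet, fixed furniture, 158 mm tall; origin at the centre of its underside; it reaches from x = -117 mm (a drawer left ajar) to +90 mm and y = -100 to +100 mm in its own frame. Also in the wrist's way: the front flaps of the two cartons behind, from 160 up to 285 mm above the table at world x > 0.59 m, y = -0.53 to -0.32 m, and up to 355 mm at x > 0.65 m, y = -0.24 to 0.07 m
- glass: empty drinking glass, 77 mm across, 89 mm tall, origin centre of its foot; bystander
- bottle: bottle, 77 mm across, 288 mm tall, origin centre of its foot; bystander

How it is judged:
By the outcome, as a careful person would: the job done as asked, in the order asked, and still so for the second after the job is handed in, with the robot touching nothing.
It also fails if it takes over 72 s, if anything falls off the work surface, if the arm or the gripper's body presses on something with over 40 N, if the wrist force passes 120 N, or if a joint passes its speed limit or range.

### The arm

A 6-joint arm with a two-finger parallel gripper is mounted at the origin on a cart in front of the work surface, level with it; the furniture and walls round the work are solid. World frame = base frame: x ahead of the robot, y to its left, z up, the work surface at z = 0. Lengths are in m, angles in rad, forces in N, time in s.
With the tool pointing down it reaches from about 0.3 to 0.875 m from the base axis. Payload 6.4 kg.
Tool frame: the origin (TCP) lies midway between the tips of the shut fingers; the grasp point (between the pads) lies 19 mm behind it; z points along the fingers, y is the line along which they close (so a half turn about z gives the same grasp; the last joint's range is limited). The gripper opens to 85 mm and grips with 20 to 120 N. Pads are 22 mm wide; open, the fingers measure 114 mm over their backs; the gripper's body (76 mm by 85 mm) begins 54 mm behind the grasp point. The pads swing forward as they close: fully open they stand 13 mm farther back than shut.
Start: joints at [-1.479, 0.181, 1.607, -0, 1.354, -0.206], TCP at [0.169, -0.55, 0.231] pointing down, gripper open.
Joint ranges: [-2.99, 2.99], [-0.89, 2.07], [0.3, 2.58], [-1.14, 4.28], [0, 2.63], [-3.12, 3.12]. Speed limits (rad/s): [2.57, 2.57, 3.01, 3.14, 3.14, 3.14].

### API

Orientations are given as a unit quaternion [w, x, y, z].
In Python, from bench import sensors, vision, ctrl gives the robot as it stands.
- The arm moves only by the tool carry_out, never from a script. Its argument "deltas" is text: rows parted by semicolons, each of 7 numbers parted by spaces: the shift along the tool's x, y, z in mm, then the turn, a rotation vector about the tool's x, y, z in rad, then the closure, from 0 (fully open) to 1 (shut). In form: tx ty tz ax ay az claw; .... A call has 1 to 12 rows; each row is the pose to reach, as a shift and turn from the pose commanded when the call began, along the tool's axes at that moment; what a row does not reach only later rows make up. A row lasts 1/8 s, in which the tool goes at most 62.5 mm and 10.7 degrees, less where a joint would pass 70% of its speed; a pose out of reach is approached as far as the arm can. A call with a gripper value outside its range is refused whole. The fingers move at their own pace and stop on an object; the grip force is fixed at half the most. Time passes only in rows, so rows that repeat a pose let the fingers close. It gives the time, the measured TCP pose, the force, the opening and the grip force at its end, in the units of the state.
- sensors.get_obs(): the state, without advancing time (a new reading comes with each control period).
- vision.camera(name): name is "scene" or "side" or "wrist"; returns the picture (384x512x3 uint8, blue, green, red); there is no depth.
- vision.camera_model(name): a dict with "K" (3x3 intrinsics, pixels), "k1" (the pictures are not rectified: a ray, as slopes to the right and down, at radius r is drawn at 1 + k1 r^2 times it, then the intrinsics apply), "extrinsics" (4x4, takes a point from world to camera coordinates); the wrist camera has in their place "hand_eye" (4x4, takes a point from camera to tool coordinates, whose origin is the TCP and whose axes are the flange's). Camera axes: x right, y down, z forward; pixel columns grow to the right and rows downward; lengths in m; the calibration is good to about 2 mm. A picture is of the moment at which its call begins: read the wrist's pose just before it. camera_model takes no time and is no camera call.
- ctrl.hand_in(): hands the job in; it is judged then, once.
The state is a dict: "time_s": time; "q": joint angles; "dq": joint speeds; "joint_efforts": joint torques, N m; "eef_pos": TCP position; "eef_rot": TCP orientation; "wrist_force": force on the tool from outside, world axes, zero at the start; "torque": the same for the moment, N m; "opening": opening from 0.0 (shut) to 1.0 (fully open); "grasp_force": force on a finger pad.
Only numpy, scipy, OpenCV 4.12 (cv2) and the standard library are available. Lean on these libraries where they do the work, as an engineer would, in place of code of your own. Each camera call takes 0.05 s, during which the arm holds its last target. There are 200 camera calls.

## Working session

There is one attempt and no reset: what is moved stays moved. The work goes in short steps, Python scripts to look and compute and a tool call to move; the robot and the scene stay as the last step left them, time stands still between calls to the robot, and variables do not carry over. Pictures are saved under pics/ and viewed, at most 10 in all, crops included, and the job is handed in when it is done.

Besides the shell and the picture viewer there is one more tool, called after ">>>" as a command line: name --argument value ..., lists and objects as JSON in quotes. carry_out: Moves the arm, as the interface text tells. Its arguments: {"type":"object","properties":{"deltas":{"type":"string"}},"required":["deltas"]}

```bash
ls; mkdir -p pics; python3 - <<'E'
from bench import sensors, vision
import cv2, numpy as np
o=sensors.get_obs(); print(o)
for n in ["scene","side","wrist"]:
    im=vision.camera(n); cv2.imwrite(f"pics/{n}0.png",im)
    m=vision.camera_model(n); print(n,{k:np.round(v,4).tolist() for k,v in m.items()})
E
python3 -c "
import cv2
for n in ['scene','side']:
    cv2.imwrite(f'pics/{n}0b.png',cv2.resize(cv2.imread(f'pics/{n}0.png'),(800,600),interpolation=cv2.INTER_CUBIC))"
```

```text
pics
{'time_s': 0.0, 'q': array([-1.47930915e+00,  1.81532471e-01,  1.60798209e+00,  8.10372246e-06,
        1.35377018e+00, -2.06286434e-01]), 'dq': array([ 1.64073331e-03,  4.41494717e-05, -6.37326483e-04,  2.48082699e-04,
       -1.49754097e-03,  7.15649231e-05]), 'joint_efforts': array([ 1.48258372e-03, -4.44864535e+01, -3.51342702e+01, -2.56703670e-04,
        8.97556281e-03,  3.98976852e-05]), 'eef_pos': array([ 0.16867798, -0.54914902,  0.23040148]), 'eef_rot': array([-8.44423885e-04,  9.88936595e-01,  1.48336428e-01,  5.24855164e-05]), 'wrist_force': array([ 0.31489579, -0.99517594, -0.06126673]), 'torque': array([-0.02520847, -0.02816122,  0.02772449]), 'grasp_force': 0.0, 'opening': 1.001735032489452}
scene {'K': [[421.4835, 0.0, 263.2979], [0.0, 421.4835, 182.5759], [0.0, 0.0, 1.0]], 'k1': 0.0369, 'extrinsics': [[0.8755, -0.4831, -0.0132, -0.5457], [-0.3363, -0.5894, -0.7345, 0.1337], [0.3471, 0.6475, -0.6784, 1.0672], [0.0, 0.0, 0.0, 1.0]]}
side {'K': [[368.2773, 0.0, 257.9679], [0.0, 368.2773, 194.135], [0.0, 0.0, 1.0]], 'k1': 0.0339, 'extrinsics': [[0.9889, -0.1475, 0.0168, -0.5712], [-0.0824, -0.6396, -0.7643, 0.0118], [0.1235, 0.7544, -0.6447, 0.9928], [0.0, 0.0, 0.0, 1.0]]}
wrist {'K': [[276.3939, 0.0, 253.1861], [0.0, 276.3939, 188.765], [0.0, 0.0, 1.0]], 'k1': -0.0637, 'hand_eye': [[-0.0006, -0.9644, -0.2643, 0.0668], [1.0, -0.0005, -0.0005, 0.0], [0.0003, -0.2643, 0.9644, -0.1436], [0.0, 0.0, 0.0, 1.0]]}
```

View pics/scene0b.png

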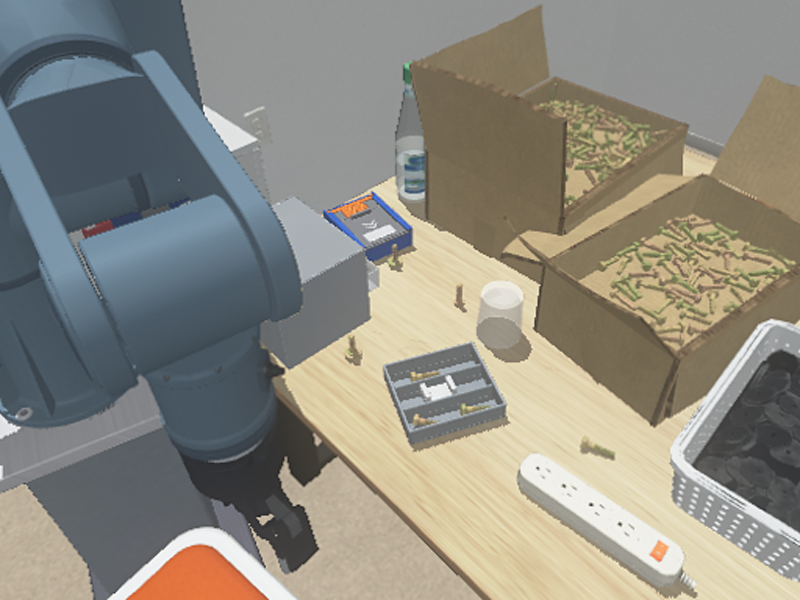

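View pics/side0b.png

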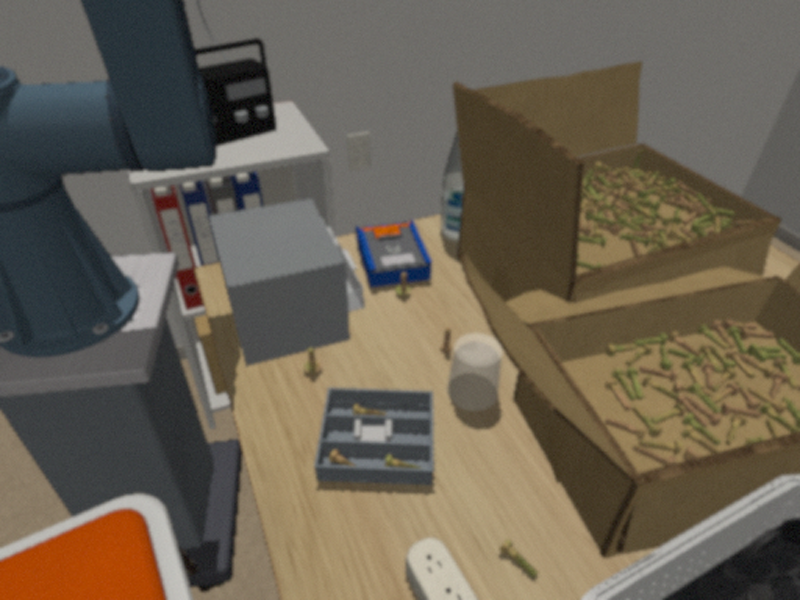

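The scene view shows the case at (368,225), a washered bolt in front of it at (395,258), a bare bolt at (460,297), a washered bolt at (352,348), and the gauge in the tray's middle channel at (437,388), all in 800-px coordinates. The side view agrees.

```bash
cat > h.py <<'E'
import numpy as np, cv2
from bench import sensors, vision
from scipy.spatial.transform import Rotation as R
def pose():
    o=sensors.get_obs(); w,x,y,z=o["eef_rot"]
    T=np.eye(4); T[:3,:3]=R.from_quat([x,y,z,w]).as_matrix(); T[:3,3]=o["eef_pos"]; return T
def rays(name,px,T=None):
    """pixels -> (origin, directions) in world"""
    m=vision.camera_model(name)
    p=cv2.undistortPoints(np.float64(px).reshape(-1,1,2),m["K"],np.array([m["k1"],0,0,0,0.]))[:,0]
    C=T@m["hand_eye"] if name=="wrist" else np.linalg.inv(m["extrinsics"])
    return C[:3,3],np.c_[p,np.ones(len(p))]@C[:3,:3].T
def plane(name,px,z,T=None):
    o,d=rays(name,px,T); return o+d*((z-o[2])/d[:,2])[:,None]
def project(name,P,T=None):
    m=vision.camera_model(name); P=np.atleast_2d(P)
    E=np.linalg.inv(T@m["hand_eye"]) if name=="wrist" else m["extrinsics"]
    return cv2.projectPoints(np.float64(P),cv2.Rodrigues(E[:3,:3])[0],E[:3,3],m["K"],np.array([m["k1"],0,0,0,0.]))[0][:,0]
def tri(a,b):
    """midpoint of two rays (o,d),(o,d)"""
    (o1,d1),(o2,d2)=a,b
    d1=d1[0];d2=d2[0]; s=np.linalg.lstsq(np.c_[d1,-d2],o2-o1,rcond=None)[0]
    p,q=o1+s[0]*d1,o2+s[1]*d2; return (p+q)/2,np.linalg.norm(p-q)
E
python3 - <<'E'
from h import *
np.set_printoptions(precision=3,suppress=True)
k=.64
pts={'bolt_way_top':((396,245),(404,275),.047),'bolt_plain_top':((459,285),(447,332),.047),'bolt_c_top':((352,337),(311,350),.047),
'gauge':((437,388),(375,430),.014),'glasstop':((502,293),(477,352),.089)}
for n,(a,b,z) in pts.items():
    print(n,plane("scene",[np.array(a)*k],z)[0],plane("side",[np.array(b)*k],z)[0])
for n,a,z in [('tray corner L back',(384,365),.032),('tray back R',(473,343),.032),('tray front R',(506,405),.032),('front L',(410,436),.032)]:
    print(n,plane("scene",[np.array(a)*k],z)[0])
# case: blue mask
for n in ("scene","side"):
    im=cv2.imread(f"pics/{n}0.png"); h=cv2.cvtColor(im,cv2.COLOR_BGR2HSV)
    m=cv2.inRange(h,(105,120,60),(128,255,255)); m[:120]=0; m[:,:200]=0
    c=max(cv2.findContours(m,0,2)[0],key=cv2.contourArea); hull=cv2.convexHull(c)
    ap=cv2.approxPolyDP(hull,3,True)[:,0]; print(n,cv2.contourArea(hull)); 
    print(np.c_[ap,plane(n,ap,.043)[:,:2]])
    o=cv2.inRange(h,(5,150,150),(18,255,255)); o[200:]=0;o[:,:200]=0
    ys,xs=np.nonzero(o); print('orange',xs.mean(),ys.mean(),plane(n,[(xs.mean(),ys.mean())],.037)[0])
S=cv2.imread("pics/scene0.png"); D=cv2.imread("pics/side0.png")
a=cv2.resize(S[110:190,190:310],(600,400),interpolation=cv2.INTER_CUBIC)
b=cv2.resize(D[130:200,200:305],(600,400)[:2],interpolation=cv2.INTER_CUBIC)
cv2.imwrite("pics/z1.png",cv2.resize(S[215:290,235:335],(800,600),interpolation=cv2.INTER_CUBIC))
cv2.imwrite("pics/z2.png",a)
E
```

```text
bolt_way_top [ 0.573 -0.033  0.047] [ 0.573 -0.034  0.047]
bolt_plain_top [ 0.617 -0.183  0.047] [ 0.618 -0.187  0.047]
bolt_c_top [ 0.405 -0.202  0.047] [ 0.408 -0.2    0.047]
gauge [ 0.484 -0.334  0.014] [ 0.489 -0.334  0.014]
glasstop [ 0.641 -0.271  0.089] [ 0.639 -0.277  0.089]
tray corner L back [ 0.428 -0.267  0.032]
tray back R [ 0.573 -0.296  0.032]
tray front R [ 0.548 -0.422  0.032]
front L [ 0.401 -0.4    0.032]
scene 106.5
[[207.    134.      0.503   0.141]
 [233.    158.      0.522  -0.004]
 [211.    142.      0.497   0.097]]
orange 225.44166666666666 132.24166666666667 [0.56  0.129 0.037]
side 484.0
[[228.    146.      0.504   0.132]
 [256.    173.      0.569  -0.014]
 [255.    180.      0.562  -0.045]
 [237.    181.      0.513  -0.044]]
orange 247.04901960784315 146.80392156862746 [0.562 0.13  0.037]
```

View pics/z2.png

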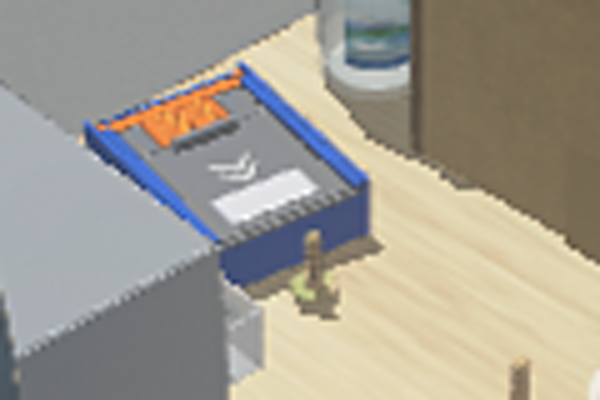

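The crop shows the case's top corners at about (90,122), (243,65), (368,180) and (220,242), with the rear, tab end away along +y. The washered bolt stands at (313,270), just off the front face. I'll go over the tray first.

>>> carry_out --deltas "57 -20 0 0 0 -0.17 0;114 -40 0 0 0 -0.34 0;171 -60 0 0 0 -0.51 0;228 -80 0 0 0 -0.68 0;285 -100 0 0 0 -0.85 0;341 -120 0 0 0 -1.0 0;341 -120 0 0 0 -1.08 0;341 -120 0 0 0 -1.08 0;341 -120 0 0 0 -1.08 0"

```text
time_s: 1.27
eef_pos: [0.459, -0.3353, 0.2311]
eef_rot: [-0.0, 0.773, 0.635, -0.0]
wrist_force: [0.2, -0.3, -0.5]
opening: 1.0
grasp_force: 0.0
```

```bash
python3 - <<'E'
from h import *
np.set_printoptions(precision=4,suppress=True)
T=pose(); im=vision.camera("wrist"); np.save("pics/w1.npy",T); cv2.imwrite("pics/w1.png",im); print(T)
cv2.imwrite("pics/w1b.png",cv2.resize(im,(800,600)))
z=np.array([[90,122],[243,65],[368,180],[220,242]])/5+[190,110]
P=plane("scene",z,.043); print("case corners",P[:3,:2]); print("cabinet top corner",plane("scene",z[3:],.158)[0])
print("cab corners",plane("scene",np.array([[292,197],[370,263]])*.64,.158), plane("side",np.array([[318,203],[347,265],[227,282],[212,215]])*.64,.158))
print("drawer", plane("scene",[(190+263/5,110+310/5)],.08), plane("side",np.array([[362,290]])*.64,.08))
E
```

```text
[[ 0.1942  0.981  -0.0004  0.459 ]
 [ 0.981  -0.1942  0.0002 -0.3353]
 [ 0.0001 -0.0004 -1.      0.2311]
 [ 0.      0.      0.      1.    ]]
case corners [[0.5048 0.1374]
 [0.6141 0.1452]
 [0.6256 0.0011]]
cabinet top corner [ 0.4682 -0.1367  0.158 ]
cab corners [[ 0.418   0.0495  0.158 ]
 [ 0.4577 -0.1735  0.158 ]] [[ 0.4353  0.0385  0.158 ]
 [ 0.4707 -0.1435  0.158 ]
 [ 0.3022 -0.1628  0.158 ]
 [ 0.2641  0.0198  0.158 ]]
drawer [[ 0.5007 -0.1111  0.08  ]] [[ 0.4937 -0.1075  0.08  ]]
```

View pics/w1b.png

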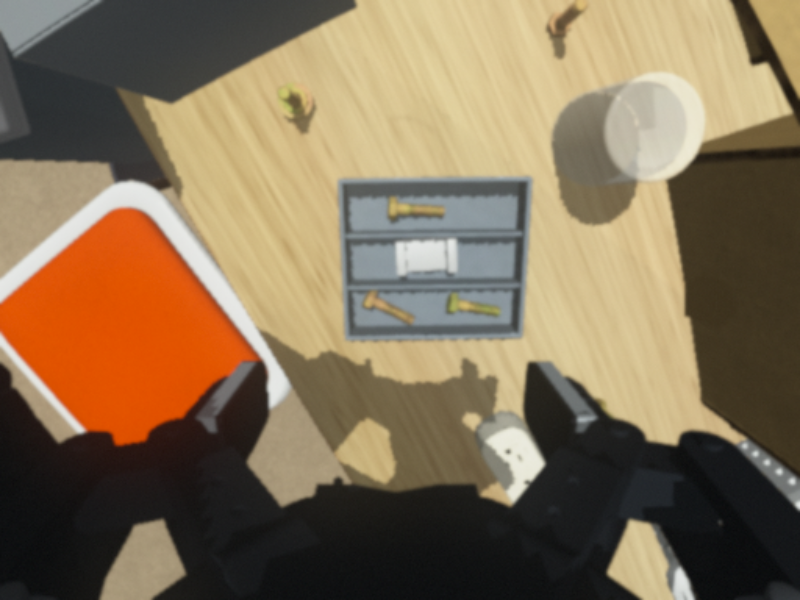

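The wrist view shows the gauge in the tray's middle channel at (427,257), aligned with the image, with tray bolts at (415,208), (388,307) and (473,305). The washered bolt_c is at (293,102). Next, over the bolt and case.

>>> carry_out --deltas "60 9 0 0 0 -0.1 0;120 18 0 0 0 -0.2 0;180 27 0 0 0 -0.27 0;240 36 0 0 0 -0.27 0;300 46 0 0 0 -0.27 0;321 50 0 0 0 -0.27 0;321 50 0 0 0 -0.27 0;321 50 0 0 0 -0.27 0"

```text
time_s: 2.33
eef_pos: [0.5699, -0.0307, 0.2312]
eef_rot: [0.0, 0.68, 0.733, -0.0]
wrist_force: [-1.0, -0.6, 0.2]
opening: 0.999
grasp_force: 0.0
```

```bash
python3 - <<'E'
from h import *
np.set_printoptions(precision=4,suppress=True)
T=pose(); im=vision.camera("wrist"); np.save("pics/w2.npy",T); cv2.imwrite("pics/w2.png",im); print(T)
cv2.imwrite("pics/w2b.png",cv2.resize(im,(800,600),interpolation=cv2.INTER_CUBIC))
# gauge and tray from w1
T1=np.load("pics/w1.npy"); a=cv2.imread("pics/w1.png"); h=cv2.cvtColor(a,cv2.COLOR_BGR2HSV)
m=cv2.inRange(h,(0,0,185),(180,45,255)); m2=np.zeros_like(m); m2[145:185,240:305]=m[145:185,240:305]
c=max(cv2.findContours(m2,0,2)[0],key=cv2.contourArea); r=cv2.minAreaRect(c); b=cv2.boxPoints(r); print(r)
P=plane("wrist",b,.025,T1); print("gauge at z25",P[:,:2],P.mean(0)); print(np.linalg.norm(P-np.roll(P,1,0),axis=1))
tc=np.array([[340,180],[531,178],[522,340],[347,339]])*.64
P=plane("wrist",tc,.032,T1); print("tray",P[:,:2],P.mean(0)); print(np.linalg.norm(P-np.roll(P,1,0),axis=1))
print("bottle foot",plane("scene",[(263,126)],0), "bolt_c foot",plane("wrist",[(299*.64,108*.64)],0.0,T1))
E
```

```text
[[-0.0752  0.9972 -0.0003  0.5699]
 [ 0.9972  0.0752 -0.0004 -0.0307]
 [-0.0004 -0.0003 -1.      0.2312]
 [ 0.      0.      0.      1.    ]]
((272.6088562011719, 163.79641723632812), (20.59856605529785, 39.41252899169922), 86.53176879882812)
gauge at z25 [[ 0.461  -0.3195]
 [ 0.5105 -0.3262]
 [ 0.5078 -0.3529]
 [ 0.4573 -0.346 ]] [ 0.4842 -0.3362  0.025 ]
[0.0268 0.05   0.0268 0.051 ]
tray [[ 0.4295 -0.2634]
 [ 0.5748 -0.2902]
 [ 0.5517 -0.422 ]
 [ 0.4057 -0.3918]] [ 0.4904 -0.3418  0.032 ]
[0.1306 0.1477 0.1338 0.149 ]
bottle foot [[0.7026 0.1458 0.    ]] bolt_c foot [[ 0.4055 -0.2001  0.    ]]
```

View pics/w2b.png

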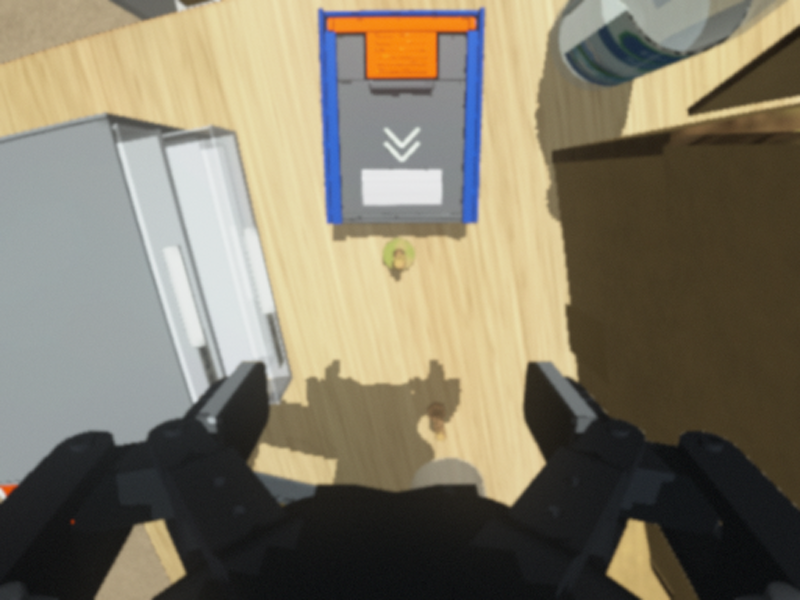

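The wrist view shows the case's rail corners at about (320,10), (484,10), (329,222) and (477,222). The orange pad spans (366–438, 31–79), and the bolt's washers are centred at (398,253). The open drawer lies to the left, with its right edge from (235,130) to (290,380).

```bash
python3 - <<'E'
from h import *
np.set_printoptions(precision=4,suppress=True)
T=np.load("pics/w2.npy"); im=cv2.imread("pics/w2.png"); h=cv2.cvtColor(im,cv2.COLOR_BGR2HSV)
b=cv2.inRange(h,(105,120,60),(128,255,255)); b[:,:195]=0; b[:,320:]=0; b[150:]=0
ys,xs=np.nonzero(b); mid=256
for row in (20,40,60,80,100,120,135):
    r=np.nonzero(b[row])[0]; l,rr=r.min()-.0,r.max()+1.0
    # inner edges on top (lip) are ambiguous; outer top edges used
    P=plane("wrist",[(l,row+.5),(rr,row+.5)],.043,T); print(row,l,rr,P[:,:2].ravel(),P.mean(0)[:2],np.linalg.norm(P[0]-P[1]))
print("blue rows",ys.min(),ys.max(), plane("wrist",[(mid,ys.min()),(mid,ys.max()+1)],.043,T))
o=cv2.inRange(h,(3,150,150),(20,255,255)); o[80:]=0; o[:10]=0
ys,xs=np.nonzero(o)
pad=o.copy(); pad[:23]=0; ys,xs=np.nonzero(pad); print("pad box px",xs.min(),xs.max(),ys.min(),ys.max())
P=plane("wrist",[(xs.min(),ys.max()+1),(xs.max()+1,ys.max()+1),(xs.mean()+.5,ys.max()+1)],.037,T);print("pad front edge",P[:,:2])
g=cv2.inRange(h,(18,70,70),(45,255,255)); s=np.zeros_like(g); s[145:185,240:270]=1
cv2.imwrite("pics/bolt.png",cv2.resize(im[140:185,230:285],(660,540),interpolation=cv2.INTER_CUBIC))
print("washer",plane("wrist",[(398.5*.64,253*.64)],.017,T),"tip",plane("wrist",[(399.5*.64,258*.64)],.047,T))
print("drawer edge",plane("wrist",np.array([[235,130],[262,250],[290,378]])*.64,.1,T)[:,:2])
E
```

```text
20 205.0 309.0 [0.5049 0.1312 0.6182 0.1398] [0.5616 0.1355] 0.1135675901499049
40 206.0 308.0 [0.5069 0.1107 0.6194 0.1193] [0.5631 0.115 ] 0.11276804313641968
60 207.0 308.0 [0.5089 0.0899 0.6217 0.0984] [0.5653 0.0941] 0.11316145736414665
80 207.0 307.0 [0.5098 0.0684 0.6231 0.077 ] [0.5664 0.0727] 0.11364561581187485
100 208.0 306.0 [0.5118 0.0465 0.6245 0.0551] [0.5681 0.0508] 0.1130679715825599
120 209.0 306.0 [0.5138 0.024  0.6272 0.0326] [0.5705 0.0283] 0.1137286062600825
135 210.0 305.0 [0.5156 0.0067 0.6281 0.0152] [0.5718 0.0109] 0.11279801931780208
blue rows 6 142 [[0.5593 0.1496 0.043 ]
 [0.5707 0.0019 0.043 ]]
pad box px 234 279 23 49
pad front edge [[0.538  0.1041]
 [0.5898 0.1081]
 [0.5639 0.106 ]]
washer [[ 0.5719 -0.0255  0.017 ]] tip [[ 0.5723 -0.0241  0.047 ]]
drawer edge [[ 0.4653  0.0572]
 [ 0.4821 -0.0156]
 [ 0.501  -0.105 ]]
```

View pics/bolt.png

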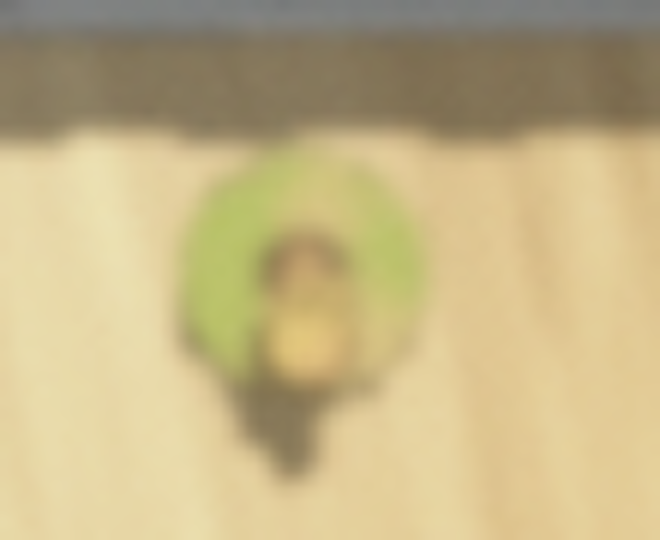

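>>> carry_out --deltas "2.5 2.3 0 0 0 0 0.5;2.5 2.3 50 0 0 0 0.5;2.5 2.3 100 0 0 0 0.5;2.5 2.3 150 0 0 0 0.5;2.5 2.3 180 0 0 0 0.5;2.5 2.3 200 0 0 0 0.5;2.5 2.3 207 0 0 0 0.5;2.5 2.3 207 0 0 0 0.5;2.5 2.3 207 0 0 0 0.7;2.5 2.3 207 0 0 0 0.85;2.5 2.3 207 0 0 0 1;2.5 2.3 207 0 0 0 1"

```text
time_s: 3.88
eef_pos: [0.5731, -0.0269, 0.0254]
eef_rot: [0.001, 0.679, 0.734, 0.0]
wrist_force: [-1.2, -0.1, 6.5]
opening: 0.085
grasp_force: 58.9
```

>>> carry_out --deltas "0 0 -15 0 0 0 1;0 0 -40 0 0 0 1;0 0 -50 0 0 0 1;-40 -8 -50 0 0 0 1;-80 -16 -50 0 0 0 1;-102 -20 -50 0 0 0 1;-102 -20 -50 0 0 0 1;-102 -20 -30 0 0 0 1;-102 -20 -14 0 0 0 1;-102 -20 -6 0 0 0 1;-102 -20 -3 0 0 0 1;-102 -20 -2 0 0 0 1"

```text
time_s: 5.38
eef_pos: [0.5603, -0.1299, 0.0262]
eef_rot: [0.0, 0.679, 0.734, 0.0]
wrist_force: [0.1, -0.2, 0.4]
opening: 0.083
grasp_force: 58.7
```

>>> carry_out --deltas "0 0 0.5 0 0 0 1;0 0 1 0 0 0 1;0 0 1 0 0 0 1"

```text
time_s: 5.75
eef_pos: [0.5603, -0.1301, 0.0256]
eef_rot: [0.0, 0.679, 0.734, 0.0]
wrist_force: [-0.9, 0.5, -0.9]
opening: 0.088
grasp_force: 58.7
```

>>> carry_out --deltas "0 0 0.5 0 0 0 1;0 0 1 0 0 0 1;0 0 1 0 0 0 1"

```text
time_s: 6.12
eef_pos: [0.5606, -0.1303, 0.0253]
eef_rot: [0.0, 0.679, 0.734, 0.0]
wrist_force: [-1.5, -0.1, 7.4]
opening: 0.085
grasp_force: 59.8
```

Seated, with the same contact force as at the original spot. Now open gently and raise, then look.

>>> carry_out --deltas "0 0 0 0 0 0 0.85;0 0 0 0 0 0 0.75;0 0 0 0 0 0 0.6;0 0 0 0 0 0 0.5;0 0 0 0 0 0 0.5;0 0 -20 0 0 0 0.5;0 0 -60 0 0 0 0.5;0 0 -120 0 0 0 0.5;0 0 -150 0 0 0 0.5;0 0 -150 0 0 0 0.5"

```text
time_s: 7.38
eef_pos: [0.5624, -0.131, 0.1793]
eef_rot: [0.004, 0.679, 0.734, 0.001]
wrist_force: [-0.2, -0.1, -0.3]
opening: 0.502
grasp_force: 0.0
```

```bash
python3 - <<'E'
from h import *
T=pose(); im=vision.camera("wrist"); print(T.round(4)); cv2.imwrite("pics/w3.png",im); np.save("pics/w3.npy",T)
cv2.imwrite("pics/w3b.png",cv2.resize(im,(640,480),interpolation=cv2.INTER_CUBIC))
print(project("wrist",[[.5605,-.130,0],[.5605,-.13,.047]],T)*1.25)
E
```

```text
[[-0.0771  0.997   0.0075  0.5624]
 [ 0.997   0.0771 -0.0035 -0.131 ]
 [-0.004   0.0072 -1.      0.1793]
 [ 0.      0.      0.      1.    ]]
[[313.19899803 212.10603945]
 [313.17634254 223.71202521]]
```

View pics/w3b.png

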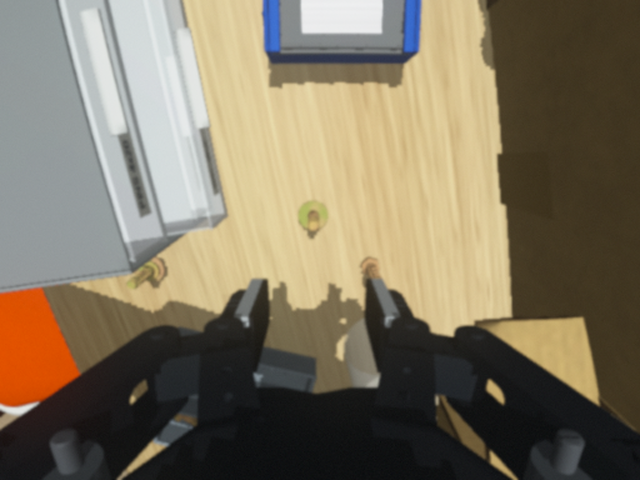

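The bolt stands upright at (313,215) exactly as projected, and the other bolts are still standing. On to the tab, with the gripper shut.

>>> carry_out --deltas "0 0 0 0 0 0 1;60 5 0 0 0 0 1;120 10 0 0 0 0 1;180 15 0 0 0 0 1;230 19 0 0 0 0 1;248 20.5 0 0 0 0 1;248 20.5 0 0 0 0 1;248 20.5 50 0 0 0 1;248 20.5 95 0 0 0 1;248 20.5 114 0 0 0 1;248 20.5 114 0 0 0 1;248 20.5 114 0 0 0 1"

```text
time_s: 8.93
eef_pos: [0.5631, 0.1182, 0.0621]
eef_rot: [0.001, 0.68, 0.734, 0.001]
wrist_force: [0.9, -0.8, 0.4]
opening: 0.002
grasp_force: 0.0
```

```bash
python3 - <<'E'
from h import *
T=pose(); im=vision.camera("wrist"); print(T.round(4)); cv2.imwrite("pics/w4.png",im)
cv2.imwrite("pics/w4b.png",im)
O=np.array([.5658,.076,0]); X=T[:3,0]; print("case x of tcp",(T[:3,3]-O)@X, (T[:3,3]-O)@T[:3,1])
E
```

```text
[[-7.630e-02  9.971e-01  2.900e-03  5.631e-01]
 [ 9.971e-01  7.630e-02 -1.000e-04  1.182e-01]
 [-3.000e-04  2.900e-03 -1.000e+00  6.210e-02]
 [ 0.000e+00  0.000e+00  0.000e+00  1.000e+00]]
case x of tcp 0.04230037963448839 0.0007199491247195499
```

View pics/w4b.png

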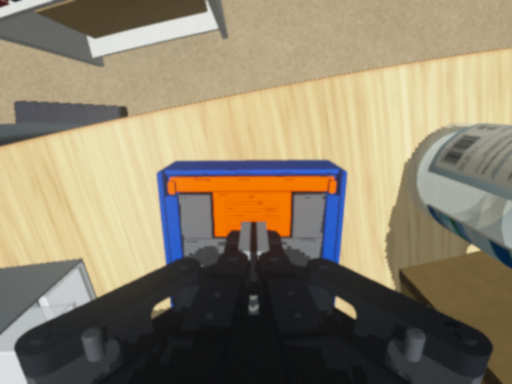

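The fingertips are centred over the orange pad, whose front edge is at row 237 and the finger tip at about (253,230). I'll press in small steps.

>>> carry_out --deltas "0 0 15 0 0 0 1;0 0 20 0 0 0 1;0 0 23 0 0 0 1;0 0 25 0 0 0 1;0 0 25 0 0 0 1"

```text
time_s: 9.6
eef_pos: [0.5613, 0.1189, 0.0354]
eef_rot: [-0.0, 0.679, 0.734, -0.0]
wrist_force: [-2.4, 0.5, 4.0]
opening: 0.001
grasp_force: 1.6
```

>>> carry_out --deltas "0 0 1 0 0 0 1;0 0 2 0 0 0 1;0 0 3 0 0 0 1;0 0 3 0 0 0 1"

```text
time_s: 10.1
eef_pos: [0.5616, 0.1189, 0.0324]
eef_rot: [0.0, 0.679, 0.734, 0.0]
wrist_force: [-1.5, 1.4, 4.6]
opening: -0.002
grasp_force: 2.5
```

>>> carry_out --deltas "-3 0 0.3 0 0 0 1;-6 0 0.3 0 0 0 1;-9 0 0.3 0 0 0 1;-13 0 0.3 0 0 0 1;-18 0 0.3 0 0 0 1;-24 0 0.3 0 0 0 1;-24 0 0.3 0 0 0 1"

```text
time_s: 10.98
eef_pos: [0.5637, 0.0943, 0.0322]
eef_rot: [0.0, 0.679, 0.734, 0.0]
wrist_force: [-2.8, -0.6, 4.4]
opening: -0.004
grasp_force: 2.5
```

>>> carry_out --deltas "-8 0 0 0 0 0 1;-16 0 0 0 0 0 1;-24 0 0 0 0 0 1;-32 0 0 0 0 0 1;-40 0 0 0 0 0 1;-45 0 0 0 0 0 1;-48 0 0 0 0 0 1;-50 0 0 0 0 0 1;-50 0 0 0 0 0 1"

```text
time_s: 12.1
eef_pos: [0.5679, 0.0451, 0.0323]
eef_rot: [0.0, 0.679, 0.734, 0.001]
wrist_force: [-0.7, 1.7, 5.8]
opening: -0.002
grasp_force: 2.5
```

```bash
python3 - <<'E'
from h import *
o=sensors.get_obs();print(o["wrist_force"])
ims=[vision.camera(n) for n in("scene","side")]
for n,i in zip(("s","d"),ims): cv2.imwrite(f"pics/{n}1.png",i)
a=cv2.resize(ims[0][110:190,190:310],(600,400),interpolation=cv2.INTER_CUBIC)
b=cv2.resize(ims[1][130:200,200:305],(600,400),interpolation=cv2.INTER_CUBIC)
cv2.imwrite("pics/z3.png",np.vstack([a,b])[:,:].copy() if 0 else cv2.resize(np.hstack([a,b]),(800,267)))
E
```

```text
[-0.6906256   1.73125607  5.84930508]
```

View pics/z3.png

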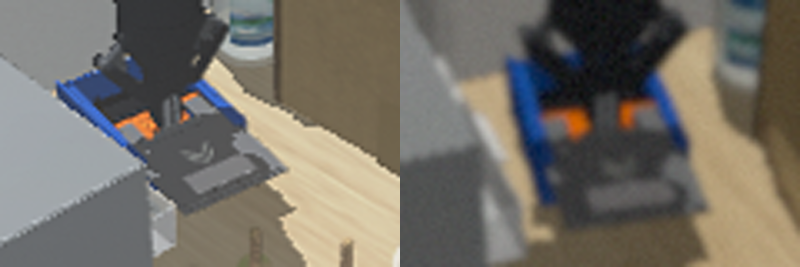

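The lid slides with the tab and sticks out over the front. I'll push on to the stop.

>>> carry_out --deltas "-2 0 0 0 0 0 1;-4 0 0 0 0 0 1;-6 0 0 0 0 0 1;-6 0 0 0 0 0 1"

```text
time_s: 12.7
eef_pos: [0.5678, 0.0434, 0.0323]
eef_rot: [-0.002, 0.68, 0.734, 0.003]
wrist_force: [-0.2, 19.8, 7.4]
opening: 0.003
grasp_force: 11.5
```

At the stop, with 20 N on the rib, the lid is fully open. I'll back off, rise and go to the gauge.

>>> carry_out --deltas "6 0 0 0 0 0 1;8 0 -10 0 0 0 1;8 0 -60 0 0 0 0.6;0 0 -110 0 0 0 0;-50 -15 -150 0 0 0.08 0;-105 -32 -150 0 0 0.16 0;-160 -50 -150 0 0 0.225 0;-215 -67 -150 0 0 0.225 0;-270 -84 -150 0 0 0.225 0;-325 -100 -150 0 0 0.225 0;-369 -113 -150 0 0 0.225 0;-369 -113 -150 0 0 0.225 0"

```text
time_s: 14.2
eef_pos: [0.4818, -0.341, 0.1819]
eef_rot: [0.0, 0.759, 0.651, -0.0]
wrist_force: [-0.1, 0.4, -0.3]
opening: 0.996
grasp_force: 0.0
```

>>> carry_out --deltas "0 0 0 0 0 0 0;0 0 0 0 0 0 0"

```text
time_s: 14.45
eef_pos: [0.4836, -0.3362, 0.1819]
eef_rot: [-0.0, 0.757, 0.653, 0.0]
wrist_force: [-0.8, -0.3, -0.1]
opening: 0.998
grasp_force: 0.0
```

```bash
python3 - <<'E'
from h import *
np.set_printoptions(precision=4,suppress=True)
T1=pose(); a=vision.camera("wrist"); np.save("pics/w5.npy",T1); cv2.imwrite("pics/w5.png",a); print(T1)
cx,cy=project("wrist",[[.4842,-.3362,.02]],T1)[0].astype(int); print(cx,cy)
h=cv2.cvtColor(a,cv2.COLOR_BGR2HSV)
m=cv2.inRange(h,(0,0,185),(180,45,255)); m2=np.zeros_like(m); s=np.s_[cy-30:cy+30,cx-48:cx+48]; m2[s]=m[s]
c=max(cv2.findContours(m2,0,2)[0],key=cv2.contourArea); r=cv2.minAreaRect(c); b=cv2.boxPoints(r); print(r)
P=plane("wrist",b,.025,T1); print("gauge",P[:,:2],P.mean(0)); print(np.linalg.norm(P-np.roll(P,1,0),axis=1))
d=T1[:3,:3].T@(np.array([.4842,-.3362,.007])-T1[:3,3])*1000; print("old",d); d=T1[:3,:3].T@(P.mean(0)-T1[:3,3])*1000; print("new",d)
cv2.imwrite("pics/w5c.png",cv2.resize(a[cy-60:cy+60,cx-80:cx+80],(480,360),interpolation=cv2.INTER_CUBIC))
E
```

```text
[[ 0.1461  0.9893 -0.0003  0.4836]
 [ 0.9893 -0.1461  0.0006 -0.3362]
 [ 0.0005 -0.0004 -1.      0.1819]
 [ 0.      0.      0.      1.    ]]
253 174
((253.5, 174.99998474121094), (44.99999237060547, 23.999996185302734), -0.0)
gauge [[ 0.4568 -0.3458]
 [ 0.4613 -0.3188]
 [ 0.5103 -0.3261]
 [ 0.5069 -0.3532]] [ 0.4838 -0.336   0.025 ]
[0.0507 0.0273 0.0495 0.0273]
old [  0.0251   0.6795 174.8859]
new [  0.2197   0.2652 156.8862]
```

View pics/w5c.png

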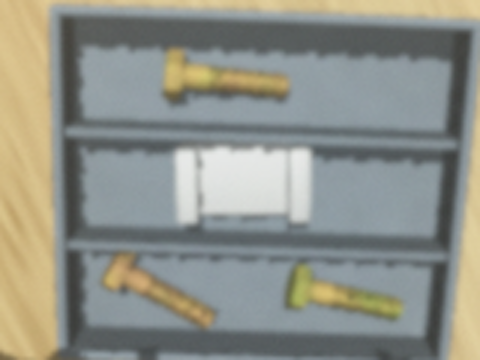

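The crop shows the gauge square to the tool in the middle channel, at (243,187), with free space beyond both of its ends. I'll descend and grasp it by the ends.

>>> carry_out --deltas "-1.5 0.3 55 0 0 0 0;-1.5 0.3 110 0 0 0 0;-1.5 0.3 140 0 0 0 0;-1.5 0.3 160 0 0 0 0;-1.5 0.3 170 0 0 0 0;-1.5 0.3 174 0 0 0 0;-1.5 0.3 174 0 0 0 0;-1.5 0.3 174 0 0 0 0.3;-1.5 0.3 174 0 0 0 0.5;-1.5 0.3 174 0 0 0 0.6;-1.5 0.3 174 0 0 0 0.6;-1.5 0.3 174 0 0 0 0.6"

```text
time_s: 16.0
eef_pos: [0.484, -0.3398, 0.0091]
eef_rot: [0.001, 0.757, 0.653, 0.0]
wrist_force: [-0.5, -0.0, 6.8]
opening: 0.57
grasp_force: 63.2
```

>>> carry_out --deltas "0 0 -10 0 0 0 0.6;0 0 -30 0 0 0 0.6;0 0 -55 0 0 0 0.6;40 6 -55 0 0 0 0.6;80 12 -55 0 0 0 0.6;127 18 -55 0 0 0 0.6;127 18 -55 0 0 0 0.6;127 18 -30 0 0 0 0.6;127 18 -12 0 0 0 0.6;127 18 -4 0 0 0 0.6;127 18 0 0 0 0 0.6;127 18 1 0 0 0 0.6"

```text
time_s: 17.5
eef_pos: [0.5201, -0.2165, 0.0071]
eef_rot: [0.0, 0.758, 0.653, 0.0]
wrist_force: [0.5, -0.2, -1.0]
opening: 0.567
grasp_force: 62.4
```

>>> carry_out --deltas "0 0 0.5 0 0 0 0.6;0 0 1 0 0 0 0.6;0 0 1 0 0 0 0.6"

```text
time_s: 17.88
eef_pos: [0.5202, -0.2162, 0.0063]
eef_rot: [0.0, 0.757, 0.653, 0.0]
wrist_force: [0.8, -0.5, -1.6]
opening: 0.563
grasp_force: 62.4
```

>>> carry_out --deltas "0 0 0.5 0 0 0 0.6;0 0 1 0 0 0 0.6;0 0 1 0 0 0 0.6"

```text
time_s: 18.25
eef_pos: [0.5202, -0.2162, 0.006]
eef_rot: [0.0, 0.757, 0.653, -0.0]
wrist_force: [-3.0, 1.7, 8.5]
opening: 0.57
grasp_force: 63.5
```

>>> carry_out --deltas "0 0 0 0 0 0 0.5;0 0 0 0 0 0 0.3;0 0 0 0 0 0 0.1;0 0 -30 0 0 0 0;0 0 -90 0 0 0 0;0 0 -150 0 0 0 0;0 0 -170 0 0 0.18 0;0 0 -170 0 0 0.36 0;0 0 -170 0 0 0.54 0;0 0 -170 0 0 0.72 0;0 0 -170 0 0 0.9 0;0 0 -170 0 0 1.08 0"

```text
time_s: 19.75
eef_pos: [0.5199, -0.2161, 0.1748]
eef_rot: [-0.0, 0.986, 0.168, -0.0]
wrist_force: [-0.4, 0.1, -0.4]
opening: 0.999
grasp_force: 0.0
```

>>> carry_out --deltas "0 0 0 0 0 0.18 0;0 0 0 0 0 0.36 0;0 0 0 0 0 0.49 0;0 0 0 0 0 0.49 0;0 0 0 0 0 0.49 0"

```text
time_s: 20.38
eef_pos: [0.52, -0.2161, 0.1748]
eef_rot: [-0.0, 0.997, -0.072, -0.0]
wrist_force: [0.5, -0.4, -0.2]
opening: 1.004
grasp_force: 0.0
```

```bash
cat > g.py <<'E'
from h import *
np.set_printoptions(precision=4,suppress=True)
T1=pose(); a=vision.camera("wrist"); print(T1)
cx,cy=project("wrist",[[.520,-.216,.015]],T1)[0].astype(int); print(cx,cy)
h=cv2.cvtColor(a,cv2.COLOR_BGR2HSV)
m=cv2.inRange(h,(0,0,185),(180,45,255)); m2=np.zeros_like(m); s=np.s_[cy-45:cy+45,cx-45:cx+45]; m2[s]=m[s]
c=max(cv2.findContours(m2,0,2)[0],key=cv2.contourArea); r=cv2.minAreaRect(c); b=cv2.boxPoints(r); print(r)
P=plane("wrist",b,.022,T1); print(P[:,:2],P.mean(0)); print(np.linalg.norm(P-np.roll(P,1,0),axis=1))
print("move mm",T1[:3,:3].T@(P.mean(0)-T1[:3,3])*1000)
E
python3 g.py
```

```text
[[ 0.9896 -0.1441 -0.0002  0.52  ]
 [-0.1441 -0.9896  0.0002 -0.2161]
 [-0.0002 -0.0001 -1.      0.1748]
 [ 0.      0.      0.      1.    ]]
253 174
((250.5, 170.5), (25.0, 35.0), 0.0)
[[ 0.5089 -0.1973]
 [ 0.5474 -0.2034]
 [ 0.5435 -0.23  ]
 [ 0.5049 -0.2248]] [ 0.5262 -0.2139  0.022 ]
[0.0278 0.039  0.0269 0.039 ]
move mm [  5.8649  -3.0446 152.8435]
```

>>> carry_out --deltas "0.5 -2.5 0 0 0 0 0.35;0.5 -2.5 50 0 0 0 0.35;0.5 -2.5 100 0 0 0 0.35;0.5 -2.5 140 0 0 0 0.35;0.5 -2.5 160 0 0 0 0.35;0.5 -2.5 168 0 0 0 0.35;0.5 -2.5 172 0 0 0 0.35;0.5 -2.5 172 0 0 0 0.5;0.5 -2.5 172 0 0 0 0.6;0.5 -2.5 172 0 0 0 0.8;0.5 -2.5 172 0 0 0 0.8;0.5 -2.5 172 0 0 0 0.8"

```text
time_s: 21.92
eef_pos: [0.5216, -0.2143, 0.0044]
eef_rot: [0.001, 0.997, -0.073, 0.001]
wrist_force: [-0.4, 1.3, 4.4]
opening: 0.296
grasp_force: 59.0
```

>>> carry_out --deltas "0 0 -10 0 0 0 0.8;0 0 -40 0 0 0 0.8;0 0 -90 0 0 0 0.8;0 0 -145 0 0 0 0.8;0 0 -145 0 0 0 0.8;0 0 -145 0 0 0 0.8"

```text
time_s: 22.68
eef_pos: [0.5204, -0.2134, 0.1478]
eef_rot: [-0.0, 0.997, -0.074, -0.0]
wrist_force: [0.3, 1.6, -2.3]
opening: 0.303
grasp_force: 59.4
```

```bash
cat > inh.py <<'E'
from h import *
np.set_printoptions(precision=2,suppress=True)
T=pose(); a=vision.camera("wrist"); cv2.imwrite("pics/inh.png",a); print(T.round(4).tolist())
g=cv2.cvtColor(a,cv2.COLOR_BGR2GRAY); h=cv2.cvtColor(a,cv2.COLOR_BGR2HSV)
W=lambda p: (T@np.array([*p,1]))[:3]
pts=[(x,y,-.0176) for x in (-.025,.025) for y in (-.014,.014)]+[(.025,0,-.0176),(.017,0,-.0176),(.025,0,.0044)]
print("expected px",project("wrist",[W(p) for p in pts],T))
cx=253
for c in (238,246,253,260,268): print(c,g[150:290:3,c].tolist())
print("col sat",h[150:290:3,253,1].tolist())
for r in (200,210,220,230,240): print(r,g[r,200:306:3].tolist())
E
python3 inh.py
```

```text
[[0.9892, -0.1466, -0.0003, 0.5204], [-0.1466, -0.9892, 0.0002, -0.2134], [-0.0003, -0.0002, -1.0, 0.1478], [0.0, 0.0, 0.0, 1.0]]
expected px [[226.81 292.4 ]
 [279.37 292.41]
 [223.86 203.33]
 [282.19 203.32]
 [253.02 203.33]
 [253.03 218.92]
 [253.08 190.86]]
238 [225, 227, 228, 229, 229, 227, 228, 221, 224, 228, 229, 231, 225, 225, 223, 159, 149, 128, 134, 209, 248, 247, 245, 241, 198, 152, 151, 150, 151, 149, 148, 147, 144, 147, 145, 147, 234, 245, 244, 243, 211, 107, 107, 114, 160, 244, 245]
246 [226, 228, 228, 227, 225, 229, 221, 227, 229, 229, 231, 226, 225, 223, 225, 152, 130, 118, 124, 207, 247, 246, 243, 224, 190, 153, 150, 152, 149, 149, 148, 149, 148, 147, 145, 146, 156, 242, 242, 241, 168, 105, 111, 124, 162, 242, 244]
253 [229, 227, 226, 225, 229, 222, 227, 229, 229, 229, 225, 224, 221, 224, 218, 151, 130, 119, 127, 203, 244, 244, 235, 149, 147, 151, 152, 150, 149, 149, 148, 147, 147, 146, 144, 145, 174, 230, 242, 237, 148, 106, 112, 123, 157, 241, 243]
260 [225, 224, 224, 229, 224, 227, 229, 229, 229, 224, 221, 219, 219, 217, 219, 149, 135, 120, 126, 200, 242, 242, 202
[... 731 characters left out ...]
 226, 222, 221, 224, 222, 220, 229, 250, 250, 249, 249, 247, 247, 247, 246, 245, 244, 243, 242, 241, 240, 239, 238, 233, 193, 164, 214, 219, 224, 223, 218, 218, 222, 226]
220 [216, 218, 220, 220, 222, 223, 215, 215, 220, 240, 241, 240, 240, 240, 239, 235, 157, 147, 145, 145, 144, 142, 144, 143, 143, 143, 142, 157, 210, 210, 214, 217, 222, 223, 222, 222]
230 [220, 220, 197, 154, 157, 123, 101, 102, 82, 57, 135, 150, 150, 149, 149, 149, 151, 151, 150, 150, 150, 150, 150, 150, 151, 148, 77, 56, 96, 95, 100, 144, 147, 167, 215, 219]
240 [128, 55, 54, 57, 93, 99, 99, 88, 54, 53, 119, 149, 147, 150, 149, 147, 147, 149, 147, 149, 149, 147, 148, 146, 148, 143, 64, 45, 59, 94, 94, 93, 63, 45, 43, 51]
```

>>> carry_out --deltas "0 0 -15 0 0 -0.18 0.8;0 0 -30 0 0 -0.36 0.8;0 0 -45 0 0 -0.54 0.8;0 0 -45 0 0 -0.72 0.8;0 0 -45 0 0 -0.9 0.8;-1 -40 -45 0 0 -1.08 0.8;-2 -85 -45 0 0 -1.26 0.8;-3 -135 -45 0 0 -1.44 0.8;-4 -190 -45 0 0 -1.62 0.8;-5 -245 -45 0 0 -1.795 0.8;-6 -295 -45 0 0 -1.795 0.8;-7 -336 -45 0 0 -1.795 0.8"

```text
time_s: 24.22
eef_pos: [0.5618, 0.1217, 0.1905]
eef_rot: [-0.002, 0.679, 0.734, -0.001]
wrist_force: [0.5, 0.5, -1.8]
opening: 0.3
grasp_force: 59.4
```

>>> carry_out --deltas "0 0 0 0 0 0 0.8;0 0 0 0 0 0 0.8;0 0 0 0 0 0 0.8"

```text
time_s: 24.6
eef_pos: [0.5628, 0.1185, 0.1922]
eef_rot: [-0.0, 0.68, 0.733, -0.001]
wrist_force: [-0.2, -0.5, -1.4]
opening: 0.304
grasp_force: 59.4
```

```bash
python3 - <<'E'
from h import *
np.set_printoptions(precision=4,suppress=True)
T=pose(); im=vision.camera("wrist"); np.save("pics/w6.npy",T); cv2.imwrite("pics/w6.png",im); print(T)
h=cv2.cvtColor(im,cv2.COLOR_BGR2HSV)
b=cv2.inRange(h,(105,120,40),(128,255,255)); n,l,st,ce=cv2.connectedComponentsWithStats(b); print(st[st[:,4]>150])
print("expect case corners px",project("wrist",[np.array([.566,.0768,.043])+x*np.array([-.0785,.9969,0])+y*np.array([.9969,.0785,0]) for x in(-.075,.075) for y in(-.0585,.0585)],T))
for row in range(90,190,10):
    r=np.nonzero(b[row])[0]; r=r[(r>120)&(r<380)]
    if len(r)<2: continue
    P=plane("wrist",[(r.min(),row+.5),(r.max()+1,row+.5)],.043,T); print(row,r.min(),r.max()+1,P.mean(0)[:2],np.linalg.norm(P[0]-P[1]),P[:,:2].ravel())
for c in (200,225,240,265,290): 
    q=np.nonzero(b[:,c])[0]; q=q[q<260]; s=np.split(q,np.nonzero(np.diff(q)>1)[0]+1); print(c,[(int(k[0]),int(k[-1])) for k in s if len(k)])
    if len(q): print(plane("wrist",[(c,q.min())],.037,T)[0],plane("wrist",[(c,q.min())],.043,T)[0])
E
```

```text
[[-0.0754  0.9971 -0.0015  0.5628]
 [ 0.9972  0.0754 -0.0003  0.1185]
 [-0.0002 -0.0015 -1.      0.1922]
 [ 0.      0.      0.      1.    ]]
[[     0      0    512    384 193928]
 [    27      0     33     13    238]
 [   200    144    107     89   2440]]
expect case corners px [[205.2459 271.4791]
 [302.1547 271.1609]
 [197.9751 146.4913]
 [308.5359 146.0863]]
150 200 307 [0.5607 0.1471] 0.11363912940714464 [0.5041 0.1429 0.6174 0.1514]
160 200 306 [0.561  0.1364] 0.11360409128268704 [0.5043 0.1321 0.6176 0.1406]
170 201 306 [0.5623 0.1255] 0.11358751981629595 [0.5057 0.1213 0.619  0.1298]
180 201 305 [0.5626 0.1144] 0.11358971007237292 [0.506  0.1101 0.6193 0.1186]
200 [(148, 164)]
[0.5029 0.1447 0.037 ] [0.504  0.1455 0.043 ]
225 [(144, 149), (202, 203)]
[0.5297 0.151  0.037 ] [0.5302 0.1517 0.043 ]
240 [(144, 149)]
[0.5458 0.1521 0.037 ] [0.546  0.1528 0.043 ]
265 [(144, 149)]
[0.5726 0.1542 0.037 ] [0.5723 0.1548 0.043 ]
290 [(144, 149), (201, 207)]
[0.5994 0.1562 0.037 ] [0.5986 0.1568 0.043 ]
```

>>> carry_out --deltas "1.5 -0.4 50 0 0 0 0.8;1.5 -0.4 100 0 0 0 0.8;1.5 -0.4 125 0 0 0 0.8;1.5 -0.4 135 0 0 0 0.8;1.5 -0.4 140 0 0 0 0.8;1.5 -0.4 145 0 0 0 0.8;1.5 -0.4 145 0 0 0 0.8"

```text
time_s: 25.52
eef_pos: [0.5632, 0.1211, 0.0486]
eef_rot: [0.0, 0.679, 0.734, 0.0]
wrist_force: [0.5, -0.1, -1.4]
opening: 0.3
grasp_force: 59.4
```

```bash
python3 - <<'E'
from h import *
np.set_printoptions(precision=4,suppress=True)
T=pose(); im=vision.camera("wrist"); cv2.imwrite("pics/w7.png",im); print(T,sensors.get_obs()["wrist_force"])
X=np.array([-.0785,.9969,0]);Y=np.array([.9969,.0785,0]);O=np.array([.5657,.0766,0])
h=cv2.cvtColor(im,cv2.COLOR_BGR2HSV); g=h[...,2]
b=cv2.inRange(h,(105,120,40),(128,255,255))
print("rear inner/outer top, expected rows",project("wrist",[O+.071*X+[0,0,.037],O+.075*X+[0,0,.037]],T))
zb=T[2,3]-.0044; gc=T[:3,3]-.0015*T[:3,0]; gc[2]=zb
print("gauge far top edge expected",project("wrist",[gc+.025*T[:3,0]+[0,0,.022],gc+.025*T[:3,0]+.014*T[:3,1]+[0,0,.022],gc+.025*T[:3,0]-.014*T[:3,1]+[0,0,.022]],T))
print("rail lips inner L/R expected",project("wrist",[O+.06*X-.046*Y+[0,0,.043],O+.06*X+.046*Y+[0,0,.043]],T), "outer",project("wrist",[O+.06*X-.0585*Y+[0,0,.043],O+.06*X+.0585*Y+[0,0,.043]],T))
for c in (235,245,253,262,272):
    q=np.nonzero(b[:,c])[0]; q=q[q<260]; print(c,q.min() if len(q) else None,q.max() if len(q) else None,g[150:240:2,c].tolist())
r=int(project("wrist",[O+.06*X+[0,0,.043]],T)[0,1]); q=np.nonzero(b[r])[0]; print("row",r,q[(q>120)&(q<380)])
for r in (208,214,220): print(r,g[r,205:300:2].tolist())
E
```

```text
[[-0.0769  0.997   0.0011  0.5632]
 [ 0.997   0.0769  0.      0.1211]
 [-0.0001  0.0011 -1.      0.0486]
 [ 0.      0.      0.      1.    ]] [ 0.0474  0.2787 -1.8159]
rear inner/outer top, expected rows [[251.859  185.4522]
 [251.835  178.744 ]]
gauge far top edge expected [[253.9046 206.7662]
 [282.9497 206.722 ]
 [224.8482 206.7851]]
rail lips inner L/R expected [[171.6685 206.9148]
 [332.094  206.4469]] outer [[150.201  206.917 ]
 [353.5329 206.3241]]
235 169 185 [232, 232, 232, 232, 232, 232, 232, 233, 218, 131, 134, 135, 136, 136, 162, 216, 212, 164, 68, 48, 48, 49, 91, 153, 186, 184, 152, 164, 175, 234, 240, 238, 236, 234, 232, 228, 209, 237, 239, 239, 239, 239, 238, 238, 238]
245 169 185 [236, 236, 236, 235, 234, 234, 234, 234, 220, 140, 134, 135, 136, 136, 164, 214, 187, 152, 68, 49, 48, 53, 93, 153, 188, 174, 151, 166, 196, 235, 219, 234, 236, 234, 233, 228, 189, 222, 239, 240, 240, 240, 239, 239, 238]
253 169 185 [231, 232, 233, 233, 233, 233, 234, 233, 220, 141, 133, 136, 137, 138, 164, 218, 212, 153, 64, 50, 49, 55, 94, 154, 190, 177, 151, 166, 197, 236, 237, 237, 236, 23
[... 711 characters left out ...]
5 346 347 348 349 350]
208 [49, 49, 51, 51, 49, 51, 53, 53, 54, 88, 207, 236, 237, 236, 235, 234, 234, 234, 233, 234, 235, 235, 235, 235, 236, 236, 236, 236, 237, 237, 237, 237, 237, 236, 236, 237, 237, 236, 215, 99, 57, 53, 52, 53, 52, 50, 50, 49]
214 [49, 51, 48, 49, 53, 50, 52, 51, 54, 87, 210, 236, 236, 236, 236, 236, 236, 235, 236, 235, 236, 236, 236, 236, 236, 237, 237, 236, 236, 236, 237, 236, 236, 236, 236, 236, 236, 237, 211, 93, 55, 52, 53, 54, 51, 50, 51, 51]
220 [49, 49, 51, 53, 51, 52, 56, 62, 64, 79, 178, 227, 229, 229, 229, 228, 228, 229, 229, 229, 228, 229, 229, 229, 230, 231, 231, 231, 231, 230, 230, 229, 229, 230, 230, 230, 229, 228, 184, 81, 65, 63, 57, 54, 52, 51, 49, 50]
```

>>> carry_out --deltas "-1.1 -1 0 0 0 0 0.8;-1.1 -1 5 0 0 0 0.8;-1.1 -1 12 0 0 0 0.8;-1.1 -1 20 0 0 0 0.8;-1.1 -1 28 0 0 0 0.8;-1.1 -1 34 0 0 0 0.8;-1.1 -1 37 0 0 0 0.8;-1.1 -1 37 0 0 0 0.8"

```text
time_s: 26.58
eef_pos: [0.5617, 0.1199, 0.0107]
eef_rot: [-0.0, 0.679, 0.734, -0.0]
wrist_force: [0.4, 1.0, -0.5]
opening: 0.302
grasp_force: 59.5
```

>>> carry_out --deltas "0 0 0.5 0 0 0 0.8;0 0 1 0 0 0 0.8;0 0 1.5 0 0 0 0.8;0 0 1.5 0 0 0 0.8"

```text
time_s: 27.08
eef_pos: [0.5618, 0.12, 0.0095]
eef_rot: [0.0, 0.679, 0.734, 0.0]
wrist_force: [0.1, -0.6, -1.5]
opening: 0.305
grasp_force: 59.5
```

>>> carry_out --deltas "0 0 0.5 0 0 0 0.8;0 0 1 0 0 0 0.8;0 0 1 0 0 0 0.8"

```text
time_s: 27.45
eef_pos: [0.5618, 0.12, 0.0085]
eef_rot: [-0.0, 0.679, 0.734, -0.0]
wrist_force: [0.9, -0.1, -1.5]
opening: 0.299
grasp_force: 59.5
```

>>> carry_out --deltas "0 0 0.5 0 0 0 0.8;0 0 1 0 0 0 0.8;0 0 1 0 0 0 0.8"

```text
time_s: 27.82
eef_pos: [0.5618, 0.1199, 0.0083]
eef_rot: [-0.0, 0.679, 0.734, -0.0]
wrist_force: [-4.4, -0.9, 7.3]
opening: 0.303
grasp_force: 60.4
```

>>> carry_out --deltas "0 0 -0.5 0 0 0 0.65;0 0 -0.5 0 0 0 0.58;0 0 -0.5 0 0 0 0.5;0 0 -0.5 0 0 0 0.5;0 0 -15 0 0 0 0.5;0 0 -40 0 0 0 0.5;0 0 -90 0 0 0 0.5;0 0 -140 0 0 0 0.5;0 0 -180 0 0 0 0.5;0 0 -180 0 0 0 0.5"

```text
time_s: 29.08
eef_pos: [0.5646, 0.1201, 0.193]
eef_rot: [0.003, 0.679, 0.734, 0.003]
wrist_force: [0.2, 1.0, 0.3]
opening: 0.502
grasp_force: 0.0
```

```bash
python3 - <<'E'
from h import *
np.set_printoptions(precision=4,suppress=True)
T=pose(); im=vision.camera("wrist"); cv2.imwrite("pics/w8.png",im); print(T)
X=np.array([-.0785,.9969,0]);Y=np.array([.9969,.0785,0]);O=np.array([.5657,.0766,0])
cx,cy=project("wrist",[O+.042*X+[0,0,.02]],T)[0].astype(int)
h=cv2.cvtColor(im,cv2.COLOR_BGR2HSV); m=cv2.inRange(h,(0,0,185),(180,45,255)); m2=np.zeros_like(m); s=np.s_[cy-40:cy+40,cx-25:cx+25]; m2[s]=m[s]
c=max(cv2.findContours(m2,0,2)[0],key=cv2.contourArea); r=cv2.minAreaRect(c); print(r,(cx,cy))
P=plane("wrist",cv2.boxPoints(r),.026,T); d=P-O; print(np.c_[d@X,d@Y]*1000)
# rib location (lid open): rows of grey profile along centreline
for x in np.arange(-70,-30,3): 
    u,v=project("wrist",[O+x/1000*X+[0,0,.037]],T)[0]; print(x,(int(u),int(v)),im[int(v),int(u)].tolist() if 0<=v<384 else None)
E
```

```text
[[-0.0771  0.997   0.0093  0.5646]
 [ 0.997   0.0771  0.0001  0.1201]
 [-0.0007  0.0093 -1.      0.193 ]
 [ 0.      0.      0.      1.    ]]
((249.5, 177.5), (33.0, 23.0), 90.0) (np.int64(249), np.int64(173))
[[ 57.7723 -13.3791]
 [ 57.6675  12.7227]
 [ 18.5994  12.9331]
 [ 18.7388 -14.0163]]
-70 (250, 265) [76, 75, 79]
-67 (250, 263) [76, 76, 78]
-64 (250, 261) [76, 76, 81]
-61 (250, 259) [75, 75, 80]
-58 (250, 257) [75, 76, 81]
-55 (250, 255) [77, 75, 82]
-52 (250, 252) [80, 81, 85]
-49 (250, 250) [111, 109, 113]
-46 (250, 248) [99, 98, 103]
-43 (250, 246) [112, 108, 113]
-40 (250, 243) [115, 104, 190]
-37 (250, 241) [1, 137, 249]
-34 (250, 239) [0, 128, 246]
-31 (250, 236) [0, 127, 247]
```

The gauge sits at the nest centre, 0.4 mm off laterally. Now shut the gripper and go in front of the rib.

>>> carry_out --deltas "0 0 0 0 0 0 1;-50 0.4 0 0 0 0 1;-100 0.8 0 0 0 0 1;-112.5 0.8 0 0 0 0 1;-112.5 0.8 50 0 0 0 1;-112.5 0.8 100 0 0 0 1;-112.5 0.8 130 0 0 0 1;-112.5 0.8 135 0 0 0 1;-112.5 0.8 135 0 0 0 1"

```text
time_s: 30.25
eef_pos: [0.5713, 0.0083, 0.0526]
eef_rot: [-0.0, 0.679, 0.734, -0.0]
wrist_force: [-0.3, -0.2, 0.6]
opening: -0.001
grasp_force: 0.0
```

```bash
python3 - <<'E'
from h import *
T=pose(); print(T[:3,3]); X=np.array([-.0785,.9969,0]);O=np.array([.5657,.0766,0]); print("case x",(T[:3,3]-O)@X)
im=vision.camera("wrist"); h=cv2.cvtColor(im,cv2.COLOR_BGR2HSV)
for x in range(10,76,3): # profile along nest at gauge-top height
    u,v=project("wrist",[O+x/1000*X+[0,0,.026]],T)[0]; print(x,int(u),int(v),im[int(v),int(u)].tolist(),end="; ")
E
```

```text
[0.57129148 0.00826943 0.05261526]
case x -0.06855768060765341
10 253 93 [46, 49, 71]; 13 253 87 [50, 52, 68]; 16 253 82 [98, 101, 108]; 19 253 77 [235, 238, 237]; 22 253 71 [243, 245, 244]; 25 253 66 [243, 245, 244]; 28 253 60 [241, 242, 241]; 31 252 55 [241, 242, 241]; 34 252 49 [241, 243, 242]; 37 252 43 [242, 244, 242]; 40 252 38 [243, 244, 243]; 43 252 32 [244, 245, 244]; 46 252 26 [243, 245, 244]; 49 252 21 [244, 245, 244]; 52 252 15 [152, 154, 152]; 55 252 9 [150, 153, 149]; 58 252 3 [100, 100, 99]; 61 252 -2 [23, 21, 19]; 64 252 -7 [23, 23, 21]; 67 252 -13 [24, 23, 20]; 70 252 -19 [23, 19, 18]; 73 252 -25 [23, 23, 20];
```

>>> carry_out --deltas "0 0 8 0 0 0 1;0 0 12.3 0 0 0 1;0 0 12.3 0 0 0 1;0 0 12.3 0 0 0 1"

```text
time_s: 30.8
eef_pos: [0.5713, 0.0078, 0.0403]
eef_rot: [0.0, 0.679, 0.734, 0.0]
wrist_force: [-0.4, 0.2, 0.4]
opening: -0.001
grasp_force: 0.0
```

>>> carry_out --deltas "4 0 0 0 0 0 1;8 0 0 0 0 0 1;14 0 0 0 0 0 1;22 0 0 0 0 0 1;30 0 0 0 0 0 1;38 0 0 0 0 0 1;46 0 0 0 0 0 1;54 0 0 0 0 0 1;62 0 0 0 0 0 1;68 0 0 0 0 0 1;72 0 0 0 0 0 1;72 0 0 0 0 0 1"

```text
time_s: 32.3
eef_pos: [0.5656, 0.0803, 0.0401]
eef_rot: [-0.0, 0.679, 0.734, 0.0]
wrist_force: [0.1, -1.0, 0.9]
opening: -0.004
grasp_force: 0.3
```

>>> carry_out --deltas "2 0 0 0 0 0 1;4 0 0 0 0 0 1;6 0 0 0 0 0 1;8 0 0 0 0 0 1;8 0 0 0 0 0 1"

```text
time_s: 32.92
eef_pos: [0.5652, 0.0864, 0.0401]
eef_rot: [0.001, 0.679, 0.734, -0.001]
wrist_force: [0.0, -8.3, -0.0]
opening: -0.002
grasp_force: 4.5
```

>>> carry_out --deltas "1 0 0 0 0 0 1;2 0 0 0 0 0 1;2 0 0 0 0 0 1"

```text
time_s: 33.3
eef_pos: [0.5652, 0.0867, 0.0402]
eef_rot: [0.002, 0.679, 0.734, -0.002]
wrist_force: [-0.6, -16.1, -0.1]
opening: -0.003
grasp_force: 7.9
```

At the hard stop (16 N). Back off to the earlier viewing pose and compare with the first picture.

>>> carry_out --deltas "-6 0 0 0 0 0 1;-8 0 -15 0 0 0 1;-8 0 -60 0 0 0 1;-40 -2 -110 0 0 0 1;-80 -4 -160 0 0 0 1;-118 -4 -191 0 0 0 1;-118 -4 -191 0 0 0 1;-118 -4 -191 0 0 0 1;-118 -4 -191 0 0 0 1"

```text
time_s: 34.42
eef_pos: [0.5691, -0.0269, 0.2299]
eef_rot: [-0.001, 0.679, 0.734, -0.0]
wrist_force: [-0.1, 0.1, -0.1]
opening: 0.001
grasp_force: 0.0
```

```bash
python3 - <<'E'
from h import *
np.set_printoptions(precision=4,suppress=True)
T=pose(); im=vision.camera("wrist"); cv2.imwrite("pics/w9.png",im); print(T[:3,3])
def rep(im,T,tag):
    h=cv2.cvtColor(im,cv2.COLOR_BGR2HSV); o=cv2.inRange(h,(3,150,120),(20,255,255)); o[90:]=0; o[:,:180]=0; o[:,340:]=0
    ys,xs=np.nonzero(o); p=[(xs.mean(),ys.mean()),(xs.mean(),ys.max()+1)]
    print(tag,len(xs),xs.min(),xs.max(),ys.min(),ys.max(),plane("wrist",p,.037,T)[:,:2].ravel(), im[o>0].mean(0))
T2=np.load("pics/w2.npy"); w2=cv2.imread("pics/w2.png"); rep(w2,T2,"before"); rep(im,T,"after")
s=vision.camera("scene"); d=vision.camera("side"); cv2.imwrite("pics/s9.png",s); cv2.imwrite("pics/d9.png",d)
for n,a,b in(("scene",cv2.imread("pics/scene0.png"),s),("side",cv2.imread("pics/side0.png"),d)):
    P=np.array([[.5658,.0759,.037]]); u,v=project(n,P)[0].astype(int)
    df=cv2.absdiff(a,b)[v-35:v+35,u-40:u+40].max(2); print(n,(df>40).sum())
    for k in (a,b):
        h=cv2.cvtColor(k,cv2.COLOR_BGR2HSV); o=cv2.inRange(h,(5,150,120),(18,255,255))[v-35:v+35,u-40:u+40]; ys,xs=np.nonzero(o); print(n,len(xs),xs.mean() if len(xs) else 0,ys.mean() if len(ys) else 0)
    # bolts: diff blobs outside arm
    D=(cv2.absdiff(a,b).max(2)>40).astype(np.uint8); 
    for q,t in(((.5605,-.13,.03),"bolt_b"),((.617,-.185,.03),"bolt_a"),((.405,-.2,.03),"bolt_c"),((.49,-.342,.03),"tray"),((.64,-.274,.05),"glass")):
        u,v=project(n,[q])[0].astype(int); print(t,(u,v),int(D[v-12:v+13,u-8:u+9].sum()))
E
```

```text
[ 0.5691 -0.0269  0.2299]
before 2254 210 303 11 50 [0.5615 0.13   0.5634 0.1049] [ 24.1655 128.496  237.0692]
after 2252 211 305 15 53 [0.5613 0.1299 0.5633 0.1057] [ 24.2149 139.877  243.3321]
scene 76
scene 120 31.441666666666666 27.241666666666667
scene 120 31.441666666666666 27.241666666666667
bolt_b (np.int64(266), np.int64(182)) 131
bolt_a (np.int64(294), np.int64(187)) 63
bolt_c (np.int64(225), np.int64(219)) 120
tray (np.int64(283), np.int64(245)) 226
glass (np.int64(320), np.int64(199)) 0
side 73
side 108 37.148148148148145 25.805555555555557
side 109 37.027522935779814 25.807339449541285
bolt_b (np.int64(259), np.int64(204)) 135
bolt_a (np.int64(285), np.int64(216)) 70
bolt_c (np.int64(198), np.int64(229)) 80
tray (np.int64(241), np.int64(273)) 188
glass (np.int64(303), np.int64(236)) 0
```

```bash
python3 - <<'E'
from h import *
for n,a,b in(("scene","scene0","s9"),("side","side0","d9")):
    a=cv2.imread(f"pics/{a}.png");b=cv2.imread(f"pics/{b}.png")
    for q,r,t in(((.617,-.185,.025),(.617,-.185,.025),"bolt_a"),((.405,-.2,.025),(.405,-.2,.025),"bolt_c"),((.572,-.028,.025),(.5605,-.13,.025),"bolt_b moved"),((.49,-.36,.02),(.49,-.36,.02),"tray")):
        w,h=(9,13) if t!="tray" else (30,12)
        u,v=project(n,[q])[0].astype(int); x,y=project(n,[r])[0].astype(int)
        p=a[v-h:v+h,u-w:u+w]; s=b[y-h-6:y+h+6,x-w-6:x+w+6]; m=cv2.matchTemplate(s,p,cv2.TM_CCOEFF_NORMED); _,mx,_,l=cv2.minMaxLoc(m); print(n,t,round(mx,3),(l[0]-6,l[1]-6))
E
```

```text
scene bolt_a 0.603 (0, 0)
scene bolt_c 0.62 (0, 0)
scene bolt_b moved 0.019 (-1, -6)
scene tray 0.428 (0, 0)
side bolt_a 0.425 (0, -1)
side bolt_c 0.713 (0, -2)
side bolt_b moved -0.166 (-1, -5)
side tray 0.431 (1, 1)
```

The tab and lid match the starting picture exactly. Arm shadows spoil the bolt check, so I'll retreat to the start pose for a clean comparison.

>>> carry_out --deltas "-55 -24 0 0 0 0 1;-110 -48 0 0 0 0 1;-165 -72 0 0 0 0.1 1;-220 -96 0 0 0 0.25 1;-275 -120 0 0 0 0.4 1;-299 -133 0 0 0 0.55 1;-330 -183 0 0 0 0.72 1;-365 -233 0 0 0 0.9 1;-395 -283 0 0 0 1.07 1;-430 -335 0 0 0 1.2 1;-460 -388 0 0 0 1.35 1;-490 -439 0 0 0 1.35 1"

```text
time_s: 36.08
eef_pos: [0.1687, -0.5512, 0.2307]
eef_rot: [-0.0, 0.989, 0.148, 0.0]
wrist_force: [-0.1, 0.0, 0.3]
opening: -0.002
grasp_force: 0.0
```

>>> carry_out --deltas "0 0 0 0 0 0 0;0 0 0 0 0 0 0;0 0 0 0 0 0 0"

```text
time_s: 36.45
eef_pos: [0.1714, -0.5498, 0.2309]
eef_rot: [-0.0, 0.989, 0.149, 0.0]
wrist_force: [-0.3, 0.7, 0.4]
opening: 0.634
grasp_force: 0.0
```

```bash
python3 - <<'E'
from h import *
for n,a in(("scene","scene0"),("side","side0")):
    a=cv2.imread(f"pics/{a}.png");b=vision.camera(n); cv2.imwrite(f"pics/{n}_end.png",b)
    for q,t in(((.617,-.185,.025),"bolt_a"),((.405,-.2,.025),"bolt_c"),((.49,-.36,.02),"tray")):
        w,h=(9,13) if t!="tray" else (30,12)
        u,v=project(n,[q])[0].astype(int)
        p=a[v-h:v+h,u-w:u+w]; s=b[v-h-6:v+h+6,u-w-6:u+w+6]; m=cv2.matchTemplate(s,p,cv2.TM_CCOEFF_NORMED); _,mx,_,l=cv2.minMaxLoc(m); print(n,t,round(mx,3),(l[0]-6,l[1]-6))
    D=(cv2.absdiff(a,b).max(2)>35).astype(np.uint8); N,_,st,_=cv2.connectedComponentsWithStats(D)
    print(st[1:][st[1:,4]>12].tolist(), "new bolt base/top", project(n,[[.5605,-.13,0],[.5605,-.13,.047]]).round().tolist(),"old",project(n,[[.572,-.028,0],[.572,-.028,.047]]).round().tolist())
E
```

```text
scene bolt_a 1.0 (0, 0)
scene bolt_c 1.0 (0, 0)
scene tray 0.635 (0, 0)
[[99, 31, 53, 68, 201], [84, 35, 85, 125, 377], [78, 43, 11, 4, 15], [10, 48, 11, 14, 25], [0, 57, 56, 119, 331], [1, 106, 42, 100, 309], [137, 123, 27, 37, 111], [171, 127, 25, 55, 181], [53, 156, 20, 42, 140], [251, 156, 3, 5, 14], [248, 164, 10, 10, 69], [262, 179, 10, 18, 105], [166, 209, 19, 31, 80], [88, 237, 20, 36, 124], [174, 241, 4, 8, 16], [269, 240, 23, 18, 207], [115, 290, 13, 24, 37], [178, 292, 7, 27, 56], [133, 294, 13, 2, 14], [133, 317, 16, 7, 36], [149, 323, 8, 11, 30], [187, 323, 8, 5, 27], [195, 327, 5, 9, 21], [164, 329, 12, 7, 46], [158, 331, 14, 16, 27], [175, 335, 5, 8, 20], [179, 339, 26, 29, 239], [172, 348, 8, 13, 34]] new bolt base/top [[266.0, 190.0], [266.0, 178.0]] old [[253.0, 168.0], [252.0, 156.0]]
side bolt_a 0.994 (0, 0)
side bolt_c 0.996 (0, 0)
side tray 0.6 (0, 0)
[[256, 173, 5, 7, 29], [254, 184, 9, 9, 52], [255, 200, 10, 19, 107], [226, 268, 25, 14, 249], [0, 302, 4, 11, 32]] new bolt base/top [[259.0, 213.0], [259.0, 199.0]] old [[257.0, 188.0], [258.0, 175.0]]
```

```bash
python3 -c "
from bench import ctrl; print(ctrl.hand_in())"
```

```text
the job is handed in; nothing more can be done
None
```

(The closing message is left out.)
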